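# Wedge the sprung catch and slide the tube block out of its dock

## Task

The aluminium tube block is locked in the grey bench dock by a sprung steel catch. Drive the wooden wedge, thin end first, into the gap between the dock's rail and the catch plate until the wedge alone holds the catch open, and let go of it; then push the block out from under the rails until all of it is past the catch and lies flat on the open landing plate. Leave the wedge in place holding the catch open, and do not disturb the jar, tip box or beaker.

Things in the scene. Friction and masses are not known exactly. Their poses are not given: they have to be found in the camera images.
- dock: Grey painted dock fixed to the bench, 108 mm wide (x -54 to 54), y -192 to +54 mm, base plate 8 mm thick. Origin on the bench under the middle of the parked block, which slides out toward dock -y. Side rails (y -47 to +48, 28 mm high) overhang the block's foot, so it cannot be lifted out; the back lip behind it (y +48 to +54) is only 18 mm high. Dark spring housing at x 110 to 136, 44 mm high.
- gap_mouth (a point): Entrance of the wedge gap: point on the outer face of the dock's +x rail (dock x 52, y 48 mm), at bench level; axes are the dock's. The gap lies on bare bench between this face and the catch plate (dock x 68 mm when shut, plate end at dock y 41): 16 mm wide, open at the top, entered from here toward dock -y; an 8 mm high strip closes its far end, 95 mm in from here.
- catch (a joint): Sprung sliding steel catch: 0 = shut, grows (m) as its plate moves toward dock +x, away from the rail, up to 0.026. When shut its tongue (dock y -65 to -49 mm) bars the block's foot; from 0.014 on it clears it. The spring closes it with 2.4 N when shut, 4.6 N at 0.018.
- catch_entry (a point): Point on the catch plate at the gap's entrance: its face toward the rail, at its +y end, 21 mm above the bench; moves with the catch. The plate is 12 mm thick (x), 106 mm long (y), its top 39 mm above the bench; the entrance end is rounded.
- wedge_center (a point): Centre of the plain wooden wedge, on its side, 140 x 34 x 40 mm high, 0.12 kg, loose; 20 mm above its underside. y axis runs from the thin rounded nose (y -70, 8 mm thick) to the tail (y +70). Flat side at x -17 mm; the other slopes from x -9 at the nose to +17 at y -5; from there to the tail it is parallel, 34 mm thick, to be gripped across x from above.
- wedge_home (a point): Where the wedge's centre is to be when driven home (dock x 69, y 34, z 20 mm; axes the dock's): flat side along the rail, nose toward dock -y, on the bench. About 10 mm more or less along y is as good: part of its parallel length is then in the gap, the catch stands at 0.018 to 0.02, and the wedge stays when let go.
- block_center (a point): Centre of the aluminium tube block, 27 mm above its underside: 64 mm (x) by 90 mm (y) by 54 mm high, wells on top, with a foot flange 80 mm wide and 10 mm high; about 0.5 kg. Parked at dock x 0, y 0 on the 8 mm base plate, axes those of the dock; its back face (y +45 mm) can be pushed above the back lip.
- landing (a point): Point on the landing plate, 8 mm above the bench (dock x 0, y -125 mm): the block's middle should stop about over it. There all of the block is past the tongue. The plate has low side guides and an end stop 14 mm high, which the block meets with its centre 12 mm farther (dock y -137 mm).
- jar: Bystander: amber screw jar, 70 mm diameter, 85 mm high; origin under its centre.
- tip_box: Bystander: white tip box 75 x 115 x 50 mm; origin under its centre.
- beaker: Bystander: white open beaker, 72 mm diameter, 80 mm high; origin under its centre.
Things that resemble listed ones, but are neither listed nor needed, are in the scene too. Of the things shaped like the part that bears wedge_center, the wooden one is meant.

How it is judged (in metres and radians):
On the way, in this order (a step that is already met when the one before it is completed fails the run):
1. the wedge alone holds the catch open: it stands in the gap, the catch is at least 14 mm open, and the robot touches nothing, with the block still parked (value of joint catch above 0.014 m and y of wedge_center in the frame of dock below 0.052 m and x of wedge_center in the frame of dock between 0.06 and 0.08 m and angle between wedge_center's own z axis and vertical below 0.15 rad and contact force between each of the arm, the fingers and anything else below 0.3 N and y of block_center in the frame of dock above -0.012 m), for 0.2 s.
2. the block is pushed past the catch onto the landing plate (y of block_center in the frame of dock below -0.112 m), for 0.1 s.
At the end, for the whole second after the job is handed in: Wedge flat in the gap (centre at dock x 60-80 mm, y under 52 mm, tilt under 0.15 rad), holding the catch 14 mm or more open; block centre at dock y -112 to -142 mm, within 8 mm of the slide's middle line, flat on the landing plate (centre under 39 mm above the bench, tilt under 0.06 rad) (value of joint catch above 0.014 m and y of wedge_center in the frame of dock below 0.052 m and x of wedge_center in the frame of dock between 0.06 and 0.08 m and angle between wedge_center's own z axis and vertical below 0.15 rad and y of block_center in the frame of dock between -0.142 and -0.112 m and x of block_center in the frame of dock between -0.008 and 0.008 m and z of block_center in the frame of dock below 0.039 m and angle between block_center's own z axis and vertical below 0.06 rad); the robot touches nothing.
It fails at once if the jar is moved more than 25 mm or tipped (distance of jar from where it was at the start of the episode above 0.025 m or angle between jar's own z axis and vertical above 0.3 rad).
It fails at once if the tip box is moved more than 25 mm or tipped (distance of tip_box from where it was at the start of the episode above 0.025 m or angle between tip_box's own z axis and vertical above 0.3 rad).
It fails at once if the beaker is moved more than 25 mm or tipped (distance of beaker from where it was at the start of the episode above 0.025 m or angle between beaker's own z axis and vertical above 0.3 rad).
It also fails if it takes over 56 s, if anything falls off the work surface, if the arm or the gripper's body presses on something with over 40 N, if the wrist force passes 120 N, or if a joint passes its speed limit or range.

## Robot

A 6-joint arm with a two-finger parallel gripper is mounted at the origin on the work surface. World frame = base frame: x ahead of the robot, y to its left, z up, the work surface at z = 0. Lengths are in mm, angles in rad, forces in N, time in s.
With the tool pointing down it reaches from about 350 to 975 mm from the base axis. Payload 7.1 kg.
Tool frame: the origin (TCP) lies at the very end of the fingers, on their centre line; the grasp point (between the pads) lies 19 mm behind it; z points along the fingers, x is the direction in which the jaws open and shut, and the axes are right-handed (so a half turn about z gives the same grasp; the last joint's range is limited). The gripper opens to 88 mm and grips with 3 to 60 N. Pads are 20 mm wide; open, the fingers measure 115 mm over their backs; the gripper's body (75 mm by 178 mm) begins 61 mm behind the grasp point.
Start: joints at [1.302, 0.423, 1.63, -0, 1.089, -0.019], TCP at [154.475, 605.592, 192.675] pointing down, gripper open.
Joint ranges: [-3, 3], [-0.9, 2.11], [0.09, 2.58], [-1.31, 4.45], [0.11, 2.69], [-2.54, 2.54]. Speed limits (rad/s): [2.39, 2.39, 3.01, 3.14, 3.14, 3.14].

## Interface

Orientations are given as a rotation vector (axis times angle).
In Python, from station import bot, read_camera, finder gives the robot as it stands.
- The arm moves only by the tool move_arm, never from a script. Its argument "commands" is a list of rows, each an object with "linear": the shift along the tool's x, y, z in mm, a list of three; "rotation": the turn, a rotation vector about the tool's x, y, z in rad, a list of three. In form: [{"linear": [tx, ty, tz], "rotation": [wx, wy, wz]}, ...]. A call has 1 to 20 rows; each row is the pose to reach, as a shift and turn from the pose commanded when the call began, along the tool's axes at that moment; what a row does not reach only later rows make up. A row lasts 1/12 s, in which the tool goes at most 41.7 mm and 7.16 degrees, less where a joint would pass 70% of its speed; a pose out of reach is approached as far as the arm can. A call with a gripper value outside its range is refused whole. "claw" is the opening, from 0 (shut) to 1 (fully open), set as the call begins (left out, the last holds). The fingers move at their own pace and stop on an object; "squeeze" is the grip in N (left out, the last holds). Time passes only in rows, so rows that repeat a pose let the fingers close. It gives the time, the measured TCP pose, the force and the opening at its end, in the units of the state.
- bot.get_obs(): the state, without advancing time (a new reading comes with each control period).
- read_camera(name): name is "side" or "top" or "wrist"; returns a dict with "img" (400x640x3 uint8, red, green, blue), "fx", "fy", "cx", "cy" (pixels), "dist" ([k1, k2, p1, p2, k3] as OpenCV has them; the pictures are not rectified), "R" (3x3) and "t" (3): a world point X has camera coordinates R X + t. Camera axes: x right, y down, z forward; pixel columns grow to the right and rows downward; lengths in mm; the calibration is good to about 2 mm. A picture is of the moment at which its call begins. There is no depth.
- bot.close_job(): hands the job in, once; it reports no verdict.
Trained networks look in the newest picture that a camera, given by its name, has taken for a name from the list of things; names that differ only in an ending like _2 or _b are one class to them, and where a whole thing is asked for, a point or a joint stands for the part that bears it (a point fixed in the world has none). Each returns a list of dicts, best first, with "p" (0 to 1); they miss things now and then, are a little off and sometimes report something else, mostly with a low value. They report only what shows in the picture. A call takes as long as a camera call. They do not tell look-alikes from the thing itself.
- finder.spot_in(camera, target): "at" ([column, row] in pixels, amid what is visible of it).
The state is a dict: "time_s": time; "qpos": joint angles; "qd": joint speeds; "joint_efforts": joint torques, N m; "position": TCP position; "orientation": TCP orientation; "contact_force": force on the tool from outside, world axes, zero at the start; "wrist_torque": the same for the moment, N m; "gripper_width": opening from 0.0 (shut) to 1.0 (fully open).
Only numpy, scipy, OpenCV 4.12 (cv2) and the standard library are available. Lean on these libraries where they do the work, as an engineer would, in place of code of your own. Each camera call takes 0.05 s, during which the arm holds its last target. There are 200 camera calls.

## Working session

There is one attempt and no reset: what is moved stays moved. The work goes in short steps, Python scripts to look and compute and a tool call to move; the robot and the scene stay as the last step left them, time stands still between calls to the robot, and variables do not carry over. Pictures are saved under pics/ and viewed, about 8 in all and at most 12, crops included, and the job is handed in when it is done.

Besides the shell and the picture viewer there is one more tool, called after "Request:" by a JSON object that holds its "fn" and its "kwargs". move_arm: Moves the arm, as the interface text tells. Its arguments: {"type":"object","properties":{"commands":{"type":"array","items":{"type":"object","properties":{"linear":{"type":"array","items":{"type":"number"}},"rotation":{"type":"array","items":{"type":"number"}}}}},"claw":{"type":"number"},"squeeze":{"type":"number"}},"required":["commands"]}

```bash
mkdir -p pics; ls; python3 - <<'E'
from station import bot, read_camera, finder
import cv2
print(bot.get_obs())
for c in ("top","side"):
    r=read_camera(c); cv2.imwrite(f"pics/{c}0.png",r["img"][:,:,::-1]); print(c,r["fx"],r["cx"],r["cy"],r["dist"],r["R"],r["t"])
    for n in ("dock","catch","wedge_center","block_center","jar","tip_box","beaker","gap_mouth","catch_entry","landing"):
        try: print(n,[(round(d["p"],2),[round(v) for v in d["at"]]) for d in finder.spot_in(c,n)])
        except Exception as e: print(n,e)
E
```

```text
pics
{'time_s': 0.0, 'qpos': array([ 1.30198509e+00,  4.23859198e-01,  1.63066822e+00, -1.09873599e-05,
        1.08858289e+00, -1.89745271e-02]), 'qd': array([-1.31382906e-03, -1.26216135e-03, -3.25430470e-04, -3.67064968e-05,
        2.65471883e-04, -7.11285397e-05]), 'joint_efforts': array([-1.77320930e-03, -5.44608557e+01, -2.73671275e+01,  6.44287001e-02,
        2.24957726e-02, -1.49033553e-04]), 'position': array([154.33514744, 605.03760706, 191.89882078]), 'orientation': array([ 2.48018061e+00,  1.92679802e+00, -1.90028635e-03]), 'contact_force': array([-0.08552181, -0.3922994 , -0.13716694]), 'wrist_torque': array([0.01864197, 0.02784101, 0.01093876]), 'gripper_width': 0.997417918801483}
top 363.49159408142583 315.3498300271476 205.51108857568354 [-0.04385715  0.          0.          0.          0.        ] [[ 0.00558532 -0.99996573  0.00611168]
 [-0.99601387 -0.00610714 -0.08898916]
 [ 0.08902344 -0.00559029 -0.99601384]] [  31.34941987  505.52824914 1230.42398077]
dock [(0.9, [350, 202])]
catch [(0.65, [350, 179])]
wedge_center [(0.97, [219, 193]), (0.94, [188, 281]), (0.8
[... 280 characters left out ...]
ing [(0.87, [353, 202])]
side 369.6959884367507 320.24457285800526 204.81661362399103 [0.02409574 0.         0.         0.         0.        ] [[ 0.99277186 -0.11997405 -0.00320436]
 [-0.06910932 -0.54963577 -0.83254094]
 [ 0.09812208  0.82674467 -0.55395425]] [-500.00345867  119.89007635 1180.94006422]
dock [(0.73, [332, 247])]
catch [(0.58, [402, 211]), (0.53, [345, 239])]
wedge_center [(0.75, [286, 178]), (0.74, [354, 168]), (0.68, [318, 170]), (0.67, [246, 163]), (0.67, [388, 188])]
block_center [(0.76, [325, 224])]
jar [(0.76, [412, 278])]
tip_box [(0.73, [330, 328])]
beaker [(0.74, [402, 213])]
gap_mouth [(0.95, [332, 244])]
catch_entry [(0.48, [348, 234])]
landing [(0.59, [333, 248])]
```

```bash
python3 - <<'E'
import cv2
for c,(x0,x1,y0,y1) in {"top":(150,470,90,320),"side":(210,470,130,350)}.items():
    i=cv2.imread(f"pics/{c}0.png")[y0:y1,x0:x1]; i=cv2.resize(i,None,fx=2.5,fy=2.5,interpolation=cv2.INTER_CUBIC); cv2.imwrite(f"pics/{c}0c.png",i)
E
```

```text
(no output)
```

View pics/top0c.png

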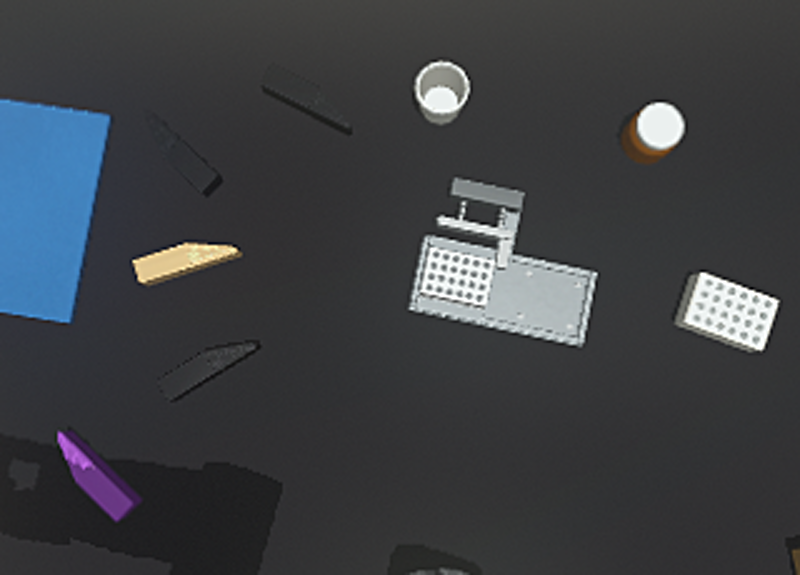

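View pics/side0c.png

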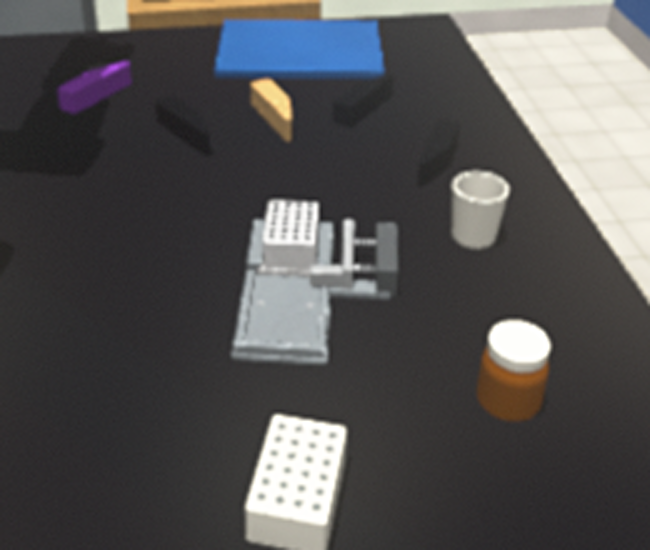

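The top crop shows the dock with the parked block at crop (455,275), and the catch and housing on the far side. The wooden wedge is at crop (187,262) with its nose to the right, flat side toward the robot, so it is already roughly aligned. The side view agrees, and the other wedges are purple or black decoys.

```bash
cat > h.py <<'E'
import numpy as np, cv2
from scipy.spatial.transform import Rotation as Ro
from station import bot, read_camera, finder
def K(r): return np.array([[r["fx"],0,r["cx"]],[0,r["fy"],r["cy"]],[0,0,1]])
def plane(r,px,z):
    u=cv2.undistortPoints(np.array([[px]],float),K(r),np.array(r["dist"]))[0,0]
    R,t=np.array(r["R"]),np.array(r["t"]); d=R.T@np.array([u[0],u[1],1]); c=-R.T@t
    return c+d*(z-c[2])/d[2]
def proj(r,X):
    return cv2.projectPoints(np.array(X,float).reshape(-1,3),cv2.Rodrigues(np.array(r["R"]))[0],np.array(r["t"],float),K(r),np.array(r["dist"]))[0][:,0]
E
python3 - <<'E'
from h import *
np.set_printoptions(precision=2,suppress=True)
r=read_camera("top"); f=lambda c:(150+c[0]/2.5,90+c[1]/2.5)
for n,c,z in [("D54,54",(425,237),8),("D54,-192",(597,270),8),("D-54,-192",(583,346),14),("D-54,54",(410,310),18),("wnose",(241,254),40),("wtail -",(145,285),40),("wtail+",(133,264),40),("wknee",(187,242),40),("wt",(185,263),40),("jar",(660,125),85),("beaker",(442,90),80),("plateend",(438,219),39)]:
    print(n,plane(r,f(c),z))
w=read_camera("wrist"); R=np.array(w["R"]);print(R,-R.T@w["t"],w["fx"],w["cx"],w["cy"])
o=bot.get_obs();print(o["position"],Ro.from_rotvec(o["orientation"]).as_matrix())
E
```

```text
D54,54 [579.61  18.34   8.  ]
D54,-192 [ 534.63 -222.98    8.  ]
D-54,-192 [ 428.01 -200.98   14.  ]
D-54,54 [476.29  38.78  18.  ]
wnose [549.97 269.9   40.  ]
wtail - [506.69 400.12  40.  ]
wtail+ [535.4  417.55  40.  ]
wknee [566.09 344.31  40.  ]
wt [537.17 346.22  40.  ]
jar [ 722.05 -294.51   85.  ]
beaker [768.75  -2.36  80.  ]
plateend [600.07   1.19  39.  ]
[[ 0.25  0.97 -0.  ]
 [ 0.94 -0.24  0.24]
 [ 0.23 -0.06 -0.97]] [ 91.2  622.7  386.15] 277.22498302429426 318.11588360800386 203.36152152598382
[154.48 605.62 192.69] [[ 0.25  0.97  0.  ]
 [ 0.97 -0.25  0.  ]
 [ 0.   -0.   -1.  ]]
```

Request:
{"fn": "move_arm", "kwargs": {"commands": [{"linear": [-70, 210, 0], "rotation": [0, 0, 0.5]}, {"linear": [-140, 422, 0], "rotation": [0, 0, 1.0]}, {"linear": [-140, 422, 0], "rotation": [0, 0, 1.0]}, {"linear": [-140, 422, 0], "rotation": [0, 0, 1.0]}, {"linear": [-140, 422, 0], "rotation": [0, 0, 1.0]}, {"linear": [-140, 422, 0], "rotation": [0, 0, 1.0]}, {"linear": [-140, 422, 0], "rotation": [0, 0, 1.0]}, {"linear": [-140, 422, 0], "rotation": [0, 0, 1.0]}, {"linear": [-140, 422, 0], "rotation": [0, 0, 1.0]}, {"linear": [-140, 422, 0], "rotation": [0, 0, 1.0]}, {"linear": [-140, 422, 0], "rotation": [0, 0, 1.0]}, {"linear": [-140, 422, 0], "rotation": [0, 0, 1.0]}, {"linear": [-140, 422, 0], "rotation": [0, 0, 1.0]}, {"linear": [-140, 422, 0], "rotation": [0, 0, 1.0]}, {"linear": [-140, 422, 0], "rotation": [0, 0, 1.0]}, {"linear": [-140, 422, 0], "rotation": [0, 0, 1.0]}]}}

```text
time_s: 2.53
position: [527.6, 366.6, 192.7]
orientation: [-3.101, -0.505, 0.0]
contact_force: [0.4, 0.3, -0.3]
gripper_width: 1.0
```

```bash
python3 - <<'E'
from h import *
np.set_printoptions(precision=3,suppress=True)
r=read_camera("wrist"); cv2.imwrite("pics/w1.png",r["img"][:,:,::-1])
o=bot.get_obs();print(o["time_s"],o["position"],Ro.from_rotvec(o["orientation"]).as_matrix(),o["qpos"])
for n in ("wedge_center","dock","catch","block_center"): print(n,[(round(d["p"],2),np.round(d["at"])) for d in finder.spot_in("wrist",n)])
im=r["img"].astype(int); m=((im[:,:,0]-im[:,:,2]>40)&(im[:,:,0]>100)).astype(np.uint8)
n,l,s,c=cv2.connectedComponentsWithStats(m); print(s[1:][s[1:,4]>100],c[1:][s[1:,4]>100])
E
```

```text
2.5833 [527.656 366.532 192.786] [[ 0.948  0.317 -0.   ]
 [ 0.317 -0.948  0.   ]
 [-0.    -0.    -1.   ]] [0.589 0.449 1.589 0.    1.104 0.266]
wedge_center [(0.95, array([326., 190.])), (0.89, array([441., 218.])), (0.86, array([212., 184.])), (0.77, array([121.,  36.])), (0.52, array([423., 331.]))]
dock []
catch []
block_center []
[[ 316  148   28   99 2065]
 [ 180  226   64   47  911]
 [ 394  226   63   47  915]
 [   0  243   88   87 1861]
 [ 295  243  345  100 5685]
 [ 136  260   34   57  973]
 [ 467  260   35   57  974]
 [ 178  303   37   38 1087]
 [  80  383  340   17 4908]] [[328.108 187.727]
 [213.019 252.779]
 [423.198 252.59 ]
 [ 28.015 277.736]
 [506.516 313.557]
 [148.8   288.209]
 [487.33  287.987]
 [194.826 319.138]
 [248.61  392.03 ]]
```

View pics/w1.png

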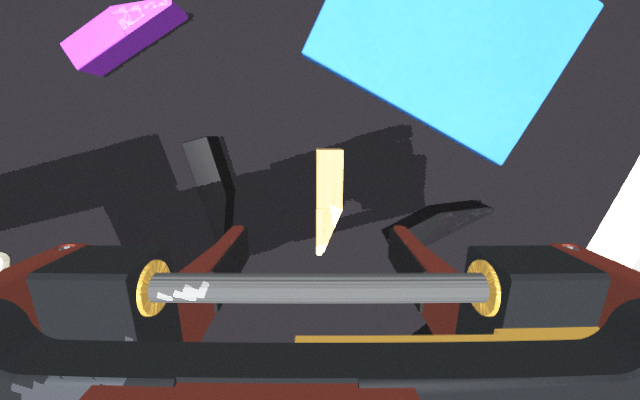

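The wrist view shows the wooden wedge upright near (328,190): tail at row 149, nose at about (320,253). I'll fit its known outline to the mask.

```bash
cat >> h.py <<'E'
W=np.array([[-17,-70],[-9,-70],[17,-5],[17,70],[-17,70]],float)
WM=np.array([[x,y,z] for x,y in W for z in (0,40)])
from scipy.optimize import minimize
def fit(r,mask,model,p0,step=(6,6,.08)):
    S=4
    def cost(p):
        c,s=np.cos(p[2]),np.sin(p[2])
        X=model@np.array([[c,s,0],[-s,c,0],[0,0,1]])+[p[0],p[1],0]
        h=cv2.convexHull((proj(r,X)*S+S/2).astype(np.float32)).astype(np.int32)
        m=np.zeros((400*S,640*S),np.uint8); cv2.fillConvexPoly(m,h,1)
        m=cv2.resize(m.astype(np.float32),(640,400),interpolation=cv2.INTER_AREA)
        return np.abs(m-mask).sum()
    sim=np.array([p0]+[np.array(p0)+np.eye(3)[i]*step[i] for i in range(3)])
    q=minimize(cost,p0,method="Nelder-Mead",options=dict(initial_simplex=sim,xatol=.01,fatol=.1,maxiter=400))
    return q.x,q.fun,mask.sum()
E
python3 - <<'E'
from h import *
np.set_printoptions(precision=3,suppress=True)
r=read_camera("wrist"); im=r["img"].astype(int)
m=((im[:,:,0]>150)&((im[:,:,0]-im[:,:,2]>25)|(im.min(2)>200))).astype(np.uint8)
m[:140]=0;m[258:]=0;m[:,:305]=0;m[:,355:]=0
R=np.array(r["R"]);print("cam",-R.T@r["t"],m.sum())
print(fit(r,m.astype(float),WM,(535,340,.32)))
t=read_camera("top"); im=t["img"].astype(int); m=((im[:,:,0]>110)&(im[:,:,0]-im[:,:,2]>25)).astype(np.uint8)
m[:180]=0;m[210:]=0;m[:,:195]=0;m[:,255:]=0
print(fit(t,m.astype(float),WM,(535,340,.32)))
E
```

```text
cam [507.495 428.884 386.261] 2518
(array([547.324, 349.954,   0.319]), np.float64(108.9375), np.float64(2518.0))
(array([551.921, 342.939,   0.242]), np.float64(117.6875), np.float64(307.0))
```

Request:
{"fn": "move_arm", "kwargs": {"commands": [{"linear": [13.6, -23.1, 40], "rotation": [0, 0, 0]}, {"linear": [13.6, -23.1, 80], "rotation": [0, 0, 0]}, {"linear": [13.6, -23.1, 120], "rotation": [0, 0, 0]}, {"linear": [13.6, -23.1, 150], "rotation": [0, 0, 0]}, {"linear": [13.6, -23.1, 175], "rotation": [0, 0, 0]}, {"linear": [13.6, -23.1, 185], "rotation": [0, 0, 0]}, {"linear": [13.6, -23.1, 185], "rotation": [0, 0, 0]}, {"linear": [13.6, -23.1, 185], "rotation": [0, 0, 0]}], "claw": 1.0}}

```text
time_s: 3.55
position: [534.8, 392.1, 8.2]
orientation: [-3.101, -0.502, -0.0]
contact_force: [0.1, 0.2, 0.9]
gripper_width: 1.0
```

Request:
{"fn": "move_arm", "kwargs": {"commands": [{"linear": [0, 0, 0], "rotation": [0, 0, 0]}, {"linear": [0, 0, 0], "rotation": [0, 0, 0]}, {"linear": [0, 0, 0], "rotation": [0, 0, 0]}, {"linear": [0, 0, 0], "rotation": [0, 0, 0]}, {"linear": [0, 0, 0], "rotation": [0, 0, 0]}, {"linear": [0, 0, 0], "rotation": [0, 0, 0]}, {"linear": [0, 0, 0], "rotation": [0, 0, 0]}, {"linear": [0, 0, 0], "rotation": [0, 0, 0]}, {"linear": [0, 0, 0], "rotation": [0, 0, 0]}, {"linear": [0, 0, 0], "rotation": [0, 0, 0]}], "claw": 0.2, "squeeze": 40}}

```text
time_s: 4.38
position: [534.3, 391.8, 7.6]
orientation: [3.101, 0.502, -0.0]
contact_force: [-0.8, -0.7, 1.7]
gripper_width: 0.375
```

Request:
{"fn": "move_arm", "kwargs": {"commands": [{"linear": [0, 0, -30], "rotation": [0, 0, 0]}, {"linear": [0, 0, -70], "rotation": [0, 0, 0]}, {"linear": [0, 0, -110], "rotation": [0, 0, 0]}, {"linear": [-10, 36, -130], "rotation": [0, 0, 0.05]}, {"linear": [-20, 75, -150], "rotation": [0, 0, 0.15]}, {"linear": [-31, 115, -170], "rotation": [0, 0, 0.25]}, {"linear": [-41, 153, -180], "rotation": [0, 0, 0.35]}, {"linear": [-51, 191, -190], "rotation": [0, 0, 0.4]}, {"linear": [-61, 230, -190], "rotation": [0, 0, 0.45]}, {"linear": [-71, 268, -190], "rotation": [0, 0, 0.504]}, {"linear": [-81, 306, -190], "rotation": [0, 0, 0.504]}, {"linear": [-91, 344, -190], "rotation": [0, 0, 0.504]}, {"linear": [-101, 380, -190], "rotation": [0, 0, 0.504]}, {"linear": [-106, 400, -190], "rotation": [0, 0, 0.504]}, {"linear": [-108, 408, -190], "rotation": [0, 0, 0.504]}, {"linear": [-108, 408, -190], "rotation": [0, 0, 0.504]}, {"linear": [-108, 408, -190], "rotation": [0, 0, 0.504]}, {"linear": [-108, 408, -190], "rotation": [0, 0, 0.504]}]}}

```text
time_s: 5.88
position: [560.5, -28.2, 197.5]
orientation: [-3.128, 0.286, 0.001]
contact_force: [0.5, -0.8, -1.6]
gripper_width: 0.377
```

```bash
python3 - <<'E'
from h import *
np.set_printoptions(precision=3,suppress=True)
r=read_camera("wrist"); cv2.imwrite("pics/w2.png",r["img"][:,:,::-1])
o=bot.get_obs();print(o["time_s"],o["position"],Ro.from_rotvec(o["orientation"]).as_matrix(),o["gripper_width"])
for n in ("dock","catch","block_center","gap_mouth","catch_entry"): print(n,[(round(d["p"],2),np.round(d["at"])) for d in finder.spot_in("wrist",n)])
E
```

```text
5.9333 [560.497 -27.998 197.537] [[ 0.984 -0.181 -0.   ]
 [-0.181 -0.984  0.   ]
 [-0.    -0.    -1.   ]] 0.3721906876105082
dock [(0.56, array([342., 182.]))]
catch [(0.86, array([345., 174.]))]
block_center [(0.84, array([281., 181.])), (0.47, array([343., 179.]))]
gap_mouth [(0.96, array([343., 185.]))]
catch_entry [(0.61, array([344., 178.])), (0.51, array([317., 243.]))]
```

View pics/w2.png

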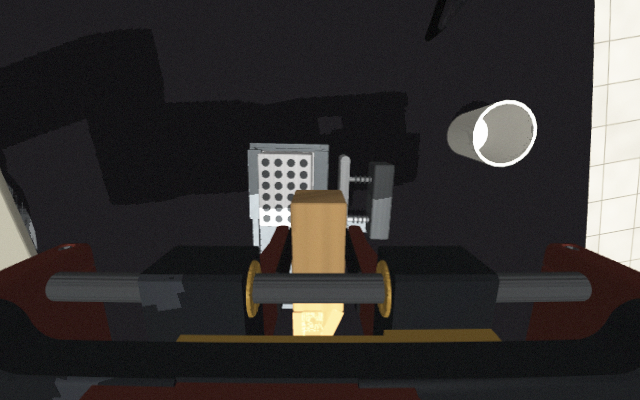

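The dock shows at (250–328, 145–250) and the catch plate at x about 345. The wedge is held straight. I'll zoom in for corners.

```bash
python3 - <<'E'
import cv2
i=cv2.imread("pics/w2.png")[135:255,240:400]; i=cv2.convertScaleAbs(i,alpha=1.3); cv2.imwrite("pics/w2c.png",cv2.resize(i,None,fx=5,fy=5,interpolation=cv2.INTER_CUBIC))
E
```

```text
(no output)
```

View pics/w2c.png

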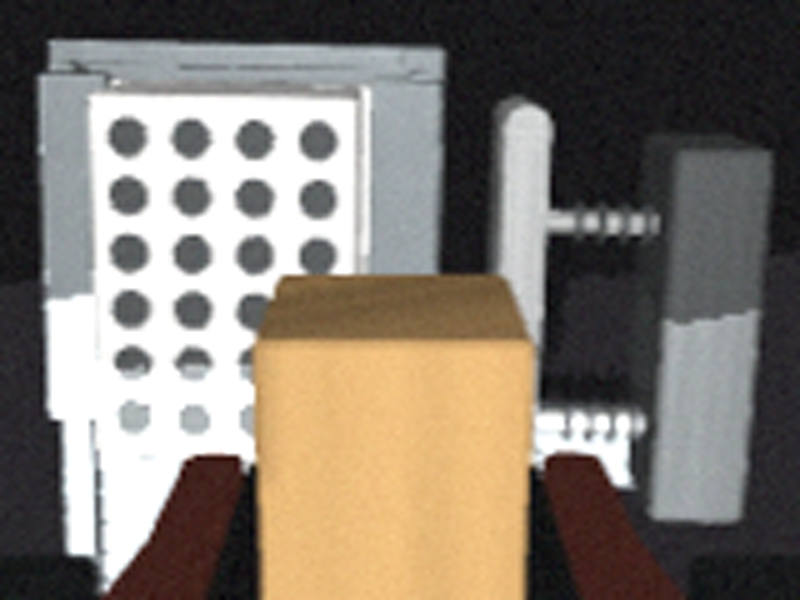

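```bash
cat > d.py <<'E'
from h import *
from scipy.optimize import least_squares
np.set_printoptions(precision=2,suppress=True)
r=read_camera("wrist")
P=[((90,93),(-32,45,62)),((360,96),(32,45,62)),((40,75),(-52,48,28)),((443,80),(52,48,28)),((47,417),(-52,-47,28)),((772,148),(136,None,44)),((680,150),(110,None,44)),((505,110),(68,None,39)),((552,125),(80,None,39)),((528,99),(74,41,39))]
px=np.array([p[0] for p in P])/5+[240,135]
def res(p,full=False):
    c,s=np.cos(p[2]),np.sin(p[2]); o=[]
    for q,(a,X) in zip(px,P):
        w=plane(r,q,X[2])[:2]-p[:2]; d=np.array([[c,s],[-s,c]])@w
        o+=[d[0]-X[0], 0 if X[1] is None else d[1]-X[1]]
    return np.array(o)
q=least_squares(res,(518,-24,-.185),loss="soft_l1",x_scale=(1,1,.01)); print(q.x); print(res(q.x).reshape(-1,2))
p=q.x;c,s=np.cos(p[2]),np.sin(p[2])
M=np.array([[c,-s],[s,c]])
# held wedge tail corners (visible, approx z) check
o=bot.get_obs(); T=o["position"]; A=Ro.from_rotvec(o["orientation"]).as_matrix()
print("tool yaw",np.arctan2(A[1,0],A[0,0]),"pos",T)
zt=T[2]-8+40
for a in ((255,340),(530,340)):
    w=plane(r,np.array(a)/5+[240,135],zt)-T; print("tail in tool",(A.T@w)[:2])
for n,x in {"pre":(71,79+112),"mouth":(71,79+60),"home":(69,79)}.items():
    w=M@np.array(x)+p[:2]; d=np.array([*w,T[2]])-T; print(n,w,"tool",(A.T@d))
E
python3 d.py
```

```text
[520.65 -21.76  -0.21]
[[ 0.5  -0.55]
 [-0.13  0.15]
 [ 0.45 -1.6 ]
 [ 0.52 -0.59]
 [-1.05  1.12]
 [-1.33  0.  ]
 [ 1.66  0.  ]
 [-0.08  0.  ]
 [-0.06  0.  ]
 [-0.42  2.83]]
tool yaw -0.18204320504569615 pos [560.65 -28.79 197.71]
tail in tool [-16.76 -26.46]
tail in tool [ 16.24 -26.43]
pre [629.18 150.7 ] tool [  34.91 -188.92    0.  ]
mouth [618.56  99.79] tool [  33.67 -136.94    0.  ]
home [604.34  41.47] tool [ 30.25 -77.     0.  ]
```

Request:
{"fn": "move_arm", "kwargs": {"commands": [{"linear": [8, -40, 0], "rotation": [0, 0, 0.026]}, {"linear": [16, -80, 0], "rotation": [0, 0, 0.026]}, {"linear": [24, -120, 0], "rotation": [0, 0, 0.026]}, {"linear": [32, -158, 0], "rotation": [0, 0, 0.026]}, {"linear": [35, -180, 20], "rotation": [0, 0, 0.026]}, {"linear": [35, -189, 50], "rotation": [0, 0, 0.026]}, {"linear": [35, -189, 90], "rotation": [0, 0, 0.026]}, {"linear": [35, -189, 130], "rotation": [0, 0, 0.026]}, {"linear": [35, -189, 160], "rotation": [0, 0, 0.026]}, {"linear": [35, -189, 175], "rotation": [0, 0, 0.026]}, {"linear": [35, -189, 182], "rotation": [0, 0, 0.026]}, {"linear": [35, -189, 187], "rotation": [0, 0, 0.026]}, {"linear": [35, -189, 187], "rotation": [0, 0, 0.026]}, {"linear": [35, -189, 187], "rotation": [0, 0, 0.026]}]}}

```text
time_s: 7.4
position: [630.9, 150.3, 12.4]
orientation: [-3.124, 0.328, -0.004]
contact_force: [0.1, -0.2, -0.2]
gripper_width: 0.374
```

```bash
cat >> h.py <<'E'
D=np.array([520.65,-21.76]);DY=-.208
def state():
    o=bot.get_obs();A=Ro.from_rotvec(o["orientation"]).as_matrix();c,s=np.cos(DY),np.sin(DY)
    d=np.array([[c,s],[-s,c]])@(o["position"][:2]-D)
    print("t",round(o["time_s"],2),"dock xy",d.round(1),"z",o["position"][2].round(1),"yaw",np.arctan2(A[1,0],A[0,0]).round(3),"F",o["contact_force"].round(1),"w",round(o["gripper_width"],3))
    return o
E
python3 - <<'E'
from h import *
state()
for c in ("wrist","side","top"):
    r=read_camera(c); cv2.imwrite(f"pics/{c}3.png",r["img"][:,:,::-1])
a=cv2.imread("pics/wrist3.png")[100:350,180:500]; b=cv2.imread("pics/side3.png")[150:300,280:440]
a=cv2.resize(a,None,fx=2,fy=2); b=cv2.resize(b,(0,0),fx=2,fy=2,interpolation=cv2.INTER_CUBIC)[:,:160]
cv2.imwrite("pics/c3.png",a)
E
```

```text
t 7.4 dock xy [ 72.3 191.1] z 12.4 yaw -0.209 F [ 0.1 -0.2 -0.2] w 0.374
```

View pics/c3.png

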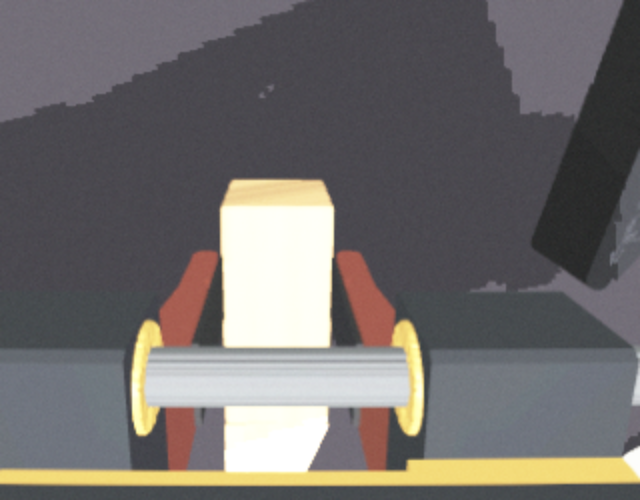

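Request:
{"fn": "move_arm", "kwargs": {"commands": [{"linear": [0, 10, 2], "rotation": [0, 0, 0]}, {"linear": [0, 20, 3], "rotation": [0, 0, 0]}, {"linear": [0, 28, 3], "rotation": [0, 0, 0]}, {"linear": [0, 35, 3], "rotation": [0, 0, 0]}, {"linear": [0, 40, 3], "rotation": [0, 0, 0]}, {"linear": [0, 44, 3], "rotation": [0, 0, 0]}, {"linear": [0, 48, 3], "rotation": [0, 0, 0]}, {"linear": [0, 50, 3], "rotation": [0, 0, 0]}, {"linear": [0, 50, 3], "rotation": [0, 0, 0]}]}}

```text
time_s: 8.3
position: [619.0, 100.7, 7.7]
orientation: [3.124, -0.328, -0.0]
contact_force: [0.9, 0.2, -1.1]
gripper_width: 0.374
```

```bash
python3 - <<'E'
from h import *
state()
for c in ("side","top","wrist"):
    r=read_camera(c); cv2.imwrite(f"pics/{c}4.png",r["img"][:,:,::-1])
    if c!="wrist":
        print(c,[(round(d["p"],2),np.round(d["at"],1)) for d in finder.spot_in(c,"catch_entry")])
b=cv2.imread("pics/side4.png")[180:290,290:430]
cv2.imwrite("pics/c4.png",cv2.resize(b,(0,0),fx=5,fy=5,interpolation=cv2.INTER_CUBIC))
E
```

```text
t 8.3 dock xy [ 71.  140.1] z 7.7 yaw -0.209 F [ 0.9  0.2 -1.1] w 0.374
side [(0.64, array([347.3, 234.8]))]
top [(0.61, array([345.5, 180.6])), (0.6, array([357.3, 202.7]))]
```

View pics/c4.png

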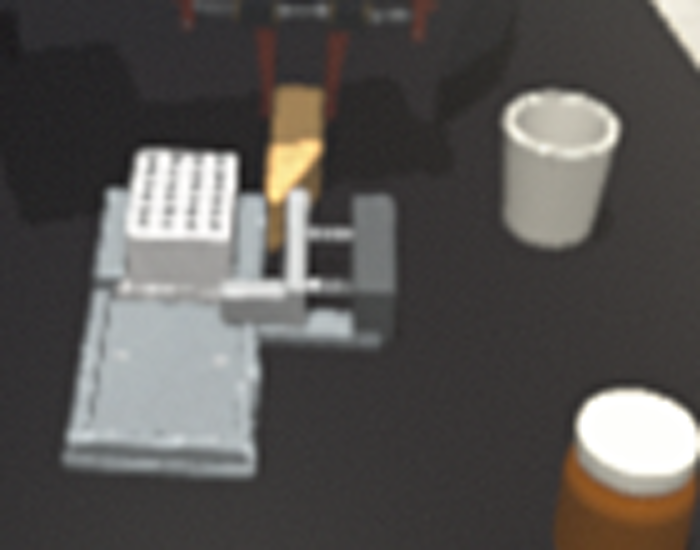

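The nose is in the gap, between rail and plate (crop 275,215). Now I'll drive it home.

Request:
{"fn": "move_arm", "kwargs": {"commands": [{"linear": [-0.5, 5, -0.7], "rotation": [0, 0, 0]}, {"linear": [-1, 10, -0.7], "rotation": [0, 0, 0]}, {"linear": [-1.5, 15, -0.7], "rotation": [0, 0, 0]}, {"linear": [-1.5, 20, -0.7], "rotation": [0, 0, 0]}, {"linear": [-1.5, 25, -0.7], "rotation": [0, 0, 0]}, {"linear": [-1.5, 30, -0.7], "rotation": [0, 0, 0]}, {"linear": [-1.5, 30, -0.7], "rotation": [0, 0, 0]}], "squeeze": 60}}

```text
time_s: 9.13
position: [612.3, 72.2, 9.0]
orientation: [-3.123, 0.328, -0.003]
contact_force: [1.4, 3.3, -0.7]
gripper_width: 0.369
```

```bash
python3 -c "
from h import *
state()"
```

```text
t 9.13 dock xy [ 70.2 110.9] z 9.0 yaw -0.209 F [ 1.4  3.3 -0.7] w 0.369
```

Request:
{"fn": "move_arm", "kwargs": {"commands": [{"linear": [-0.3, 5, 0], "rotation": [0, 0, 0]}, {"linear": [-0.6, 10, 0], "rotation": [0, 0, 0]}, {"linear": [-0.6, 15, 0], "rotation": [0, 0, 0]}, {"linear": [-0.6, 20, 0], "rotation": [0, 0, 0]}, {"linear": [-0.6, 25, 0], "rotation": [0, 0, 0]}, {"linear": [-0.6, 30, 0], "rotation": [0, 0, 0]}, {"linear": [-0.6, 34, 0], "rotation": [0, 0, 0]}, {"linear": [-0.6, 36, 0.5], "rotation": [0, 0, 0]}, {"linear": [-0.6, 36, 0.5], "rotation": [0, 0, 0]}, {"linear": [-0.6, 36, 0.5], "rotation": [0, 0, 0]}]}}

```text
time_s: 9.97
position: [604.7, 37.2, 8.6]
orientation: [-3.124, 0.327, -0.005]
contact_force: [4.5, 3.3, 2.1]
gripper_width: 0.367
```

```bash
python3 - <<'E'
from h import *
state()
for c in ("side","top"):
    r=read_camera(c); cv2.imwrite(f"pics/{c}5.png",r["img"][:,:,::-1])
b=cv2.imread("pics/side5.png")[180:290,290:430]
cv2.imwrite("pics/c5.png",cv2.resize(b,(0,0),fx=5,fy=5,interpolation=cv2.INTER_CUBIC))
E
```

```text
t 9.97 dock xy [70.1 75.1] z 8.6 yaw -0.209 F [4.5 3.3 2.1] w 0.367
```

View pics/c5.png

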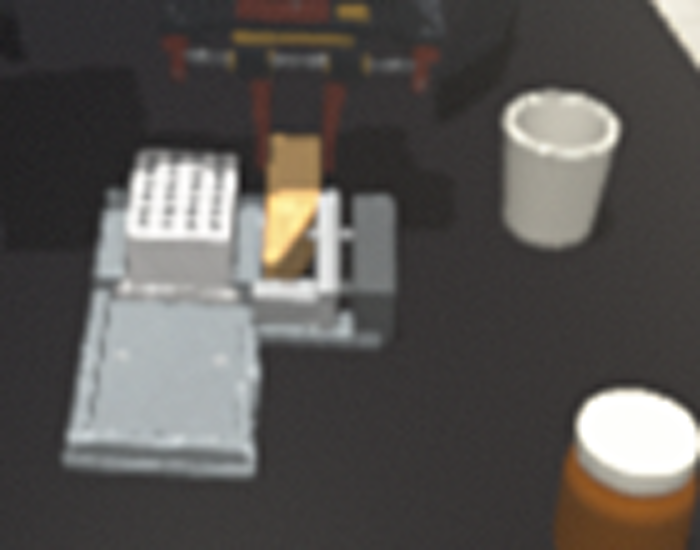

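The catch plate has moved clear and the tongue is back (crop 285,290), with the wedge deep in the gap. Releasing.

Request:
{"fn": "move_arm", "kwargs": {"commands": [{"linear": [0, 0, 0]}, {"linear": [0, 0, 0]}, {"linear": [0, 0, 0]}, {"linear": [0, 0, 0]}, {"linear": [0, 0, 0]}, {"linear": [0, 0, 0]}, {"linear": [0, 0, 0]}, {"linear": [0, 0, 0]}, {"linear": [0, 0, 0]}, {"linear": [0, 0, 0]}], "claw": 0.75}}

```text
$.commands[0]: bad value
```

Request:
{"fn": "move_arm", "kwargs": {"commands": [{"linear": [0, 0, -10]}, {"linear": [0, 0, -30]}, {"linear": [0, 0, -60]}, {"linear": [0, 0, -100]}, {"linear": [0, 0, -140]}, {"linear": [0, 0, -170]}, {"linear": [0, 0, -170]}, {"linear": [0, 0, -170]}, {"linear": [0, 0, -170]}]}}

```text
$.commands[0]: bad value
```

```bash
python3 - <<'E'
from h import *
state()
r=read_camera("wrist"); cv2.imwrite("pics/w6.png",r["img"][:,:,::-1])
for n in ("wedge_center","block_center"): print(n,[(round(d["p"],2),np.round(d["at"])) for d in finder.spot_in("wrist",n)])
b=cv2.imread("pics/w6.png"); s=cv2.imread("pics/side5.png")
cv2.imwrite("pics/c6.png",b)
E
```

```text
t 10.07 dock xy [70.1 75. ] z 8.6 yaw -0.209 F [4.4 4.1 3. ] w 0.366
wedge_center [(0.97, array([504.,  25.])), (0.61, array([319., 244.]))]
block_center []
```

View pics/c6.png

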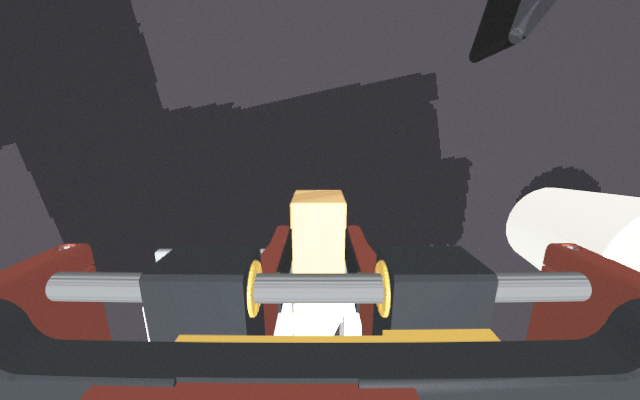

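Both moves were refused because the rotation was missing, so the wedge is still held. Sending them again in full.

Request:
{"fn": "move_arm", "kwargs": {"commands": [{"linear": [0, 0, 0], "rotation": [0, 0, 0]}, {"linear": [0, 0, 0], "rotation": [0, 0, 0]}, {"linear": [0, 0, 0], "rotation": [0, 0, 0]}, {"linear": [0, 0, 0], "rotation": [0, 0, 0]}, {"linear": [0, 0, 0], "rotation": [0, 0, 0]}, {"linear": [0, 0, 0], "rotation": [0, 0, 0]}, {"linear": [0, 0, 0], "rotation": [0, 0, 0]}, {"linear": [0, 0, 0], "rotation": [0, 0, 0]}, {"linear": [0, 0, 0], "rotation": [0, 0, 0]}, {"linear": [0, 0, 0], "rotation": [0, 0, 0]}], "claw": 0.75}}

```text
time_s: 11.05
position: [603.3, 37.0, 7.9]
orientation: [-3.124, 0.328, 0.0]
contact_force: [-0.8, 0.3, 0.2]
gripper_width: 0.748
```

Request:
{"fn": "move_arm", "kwargs": {"commands": [{"linear": [0, 0, -10], "rotation": [0, 0, 0]}, {"linear": [0, 0, -30], "rotation": [0, 0, 0]}, {"linear": [0, 0, -60], "rotation": [0, 0, 0]}, {"linear": [0, 0, -100], "rotation": [0, 0, 0]}, {"linear": [0, 0, -140], "rotation": [0, 0, 0]}, {"linear": [0, 0, -170], "rotation": [0, 0, 0]}, {"linear": [0, 0, -170], "rotation": [0, 0, 0]}, {"linear": [0, 0, -170], "rotation": [0, 0, 0]}, {"linear": [0, 0, -170], "rotation": [0, 0, 0]}]}}

```text
time_s: 11.8
position: [602.7, 37.0, 177.7]
orientation: [3.124, -0.328, -0.001]
contact_force: [0.9, -0.7, -0.7]
gripper_width: 0.749
```

```bash
python3 - <<'E'
from h import *
state()
for c in ("wrist","side"):
  r=read_camera(c); cv2.imwrite(f"pics/{c}7.png",r["img"][:,:,::-1])
b=cv2.imread("pics/side7.png")[180:290,290:430]; w=cv2.imread("pics/wrist7.png")[130:330,200:420]
cv2.imwrite("pics/c7.png",np.hstack([cv2.resize(b,(420,330),interpolation=cv2.INTER_CUBIC),cv2.resize(w,(363,330),interpolation=cv2.INTER_CUBIC)]))
E
```

```text
t 11.8 dock xy [68.1 74.5] z 177.7 yaw -0.209 F [ 0.9 -0.7 -0.7] w 0.749
```

View pics/c7.png

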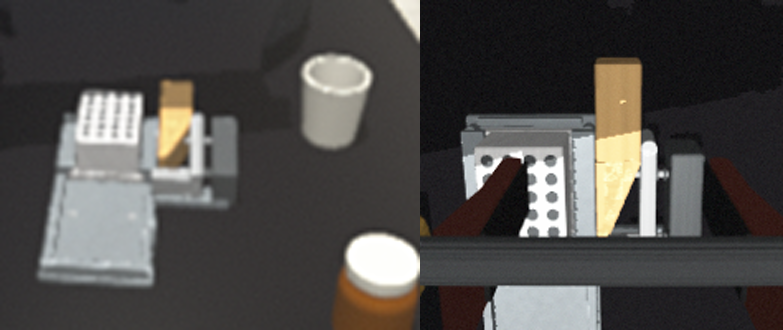

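The wedge lies flat along the rail and holds the catch open on its own (wrist view: nose at 605,235, plate at 648). Next is the push behind the block.

Request:
{"fn": "move_arm", "kwargs": {"commands": [{"linear": [-35, -3, 0], "rotation": [0, 0, 0]}, {"linear": [-68, -6, 0], "rotation": [0, 0, 0]}, {"linear": [-68, -6, 20], "rotation": [0, 0, 0]}, {"linear": [-68, -6, 60], "rotation": [0, 0, 0]}, {"linear": [-68, -6, 100], "rotation": [0, 0, 0]}, {"linear": [-68, -6, 130], "rotation": [0, 0, 0]}, {"linear": [-68, -6, 145], "rotation": [0, 0, 0]}, {"linear": [-68, -6, 145], "rotation": [0, 0, 0]}, {"linear": [-68, -6, 145], "rotation": [0, 0, 0]}], "claw": 0.0}}

```text
time_s: 12.65
position: [536.5, 56.9, 31.2]
orientation: [3.124, -0.328, -0.007]
contact_force: [1.0, -1.3, 0.8]
gripper_width: 0.104
```

```bash
python3 -c "
from h import *
state()"
```

```text
t 12.65 dock xy [-0.7 80.2] z 31.2 yaw -0.209 F [ 1.  -1.3  0.8] w 0.104
```

Request:
{"fn": "move_arm", "kwargs": {"commands": [{"linear": [0.7, 8, 0], "rotation": [0, 0, 0]}, {"linear": [0.7, 16, 0], "rotation": [0, 0, 0]}, {"linear": [0.7, 22, 0], "rotation": [0, 0, 0]}, {"linear": [0.7, 28, 0], "rotation": [0, 0, 0]}, {"linear": [0.7, 34, 0], "rotation": [0, 0, 0]}, {"linear": [0.7, 40, 0], "rotation": [0, 0, 0]}, {"linear": [0.7, 46, 0], "rotation": [0, 0, 0]}, {"linear": [0.7, 52, 0], "rotation": [0, 0, 0]}, {"linear": [0.7, 58, 0], "rotation": [0, 0, 0]}, {"linear": [0.7, 64, 0], "rotation": [0, 0, 0]}]}}

```text
time_s: 13.48
position: [525.3, -6.3, 32.9]
orientation: [-3.124, 0.328, -0.0]
contact_force: [-0.8, -0.1, 0.1]
gripper_width: 0.003
```

```bash
python3 -c "
from h import *
state()"
```

```text
t 13.48 dock xy [ 1.4 16.1] z 32.9 yaw -0.209 F [-0.8 -0.1  0.1] w 0.003
```

```bash
cat > b.py <<'E'
from h import *
state()
c,s=np.cos(DY),np.sin(DY); M=np.array([[c,s],[-s,c]])
for cam in ("side","top"):
    r=read_camera(cam); print(cam,[(round(d["p"],2),np.round(d["at"],1),(M@(plane(r,d["at"],35)[:2]-D)).round(1)) for d in finder.spot_in(cam,"block_center")])
    cv2.imwrite(f"pics/{cam}_b.png",r["img"][:,:,::-1])
    if cam=="side":
        # white block mask fit
        g=r["img"].min(2)
        m=(g>185).astype(np.uint8); X=np.array([[a,b,z] for a in(-32,32) for b in(-45,45) for z in (62,)],float)
        msk=np.zeros_like(m); msk[195:285,295:360]=m[195:285,295:360]; msk=cv2.morphologyEx(msk,cv2.MORPH_CLOSE,np.ones((5,5)))
        n,l,st,ce=cv2.connectedComponentsWithStats(msk); print(st[1:][st[1:,4]>60])
E
python3 b.py; python3 - <<'E'
from h import *
r=read_camera("side")
for y in (0,-40,-125): 
    c,s=np.cos(DY),np.sin(DY); print(y,proj(r,[[*(D+np.array([-s*y,c*y])),35]]))
E
```

```text
t 13.48 dock xy [ 1.4 16.1] z 32.9 yaw -0.209 F [-0.8 -0.1  0.1] w 0.003
side [(0.98, array([325.7, 224.9]), array([-2. ,  2.9])), (0.57, array([331.9, 244.4]), array([ 24. , -93.4]))]
[[315 222  21   7 125]
 [333 227  24  13  85]]
top []
0 [[326.24291878 225.46838876]]
-40 [[325.29883941 233.08926567]]
-125 [[323.10184135 250.82960975]]
```

```bash
python3 - <<'E'
import cv2,numpy as np
b=cv2.imread("pics/side_b.png")[170:290,270:430]; w=cv2.imread("pics/top_b.png")[140:250,290:420]
cv2.imwrite("pics/c8.png",np.hstack([cv2.resize(b,(440,330),interpolation=cv2.INTER_CUBIC),cv2.resize(w,(360,330),interpolation=cv2.INTER_CUBIC)]))
E
```

```text
(no output)
```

View pics/c8.png

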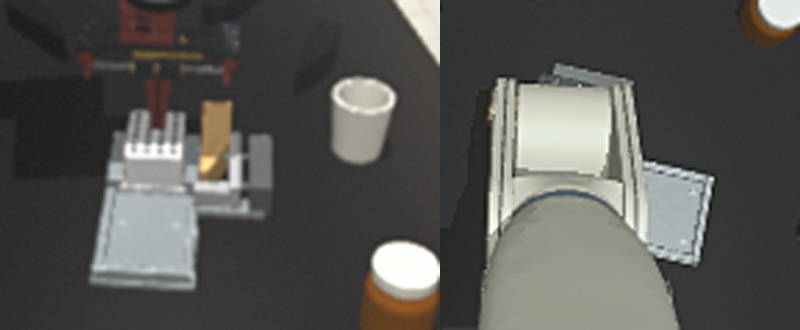

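```bash
python3 - <<'E'
from h import *
o=state(); r=read_camera("side"); T=o["position"]
print("tcp px",proj(r,[T,T-[0,0,-60]]))
a=cv2.imread("pics/side7.png");b=cv2.imread("pics/side_b.png")
d=np.abs(a.astype(int)-b).max(2)[196:245,305:350]
print("diff rows",[(196+i,int((x>40).sum())) for i,x in enumerate(d) if (x>40).sum()])
c=r["img"][195:245,305:355][:,:,::-1]; print(d.shape)
w=read_camera("wrist"); cv2.imwrite("pics/w9.png",w["img"][:,:,::-1])
st=np.hstack([cv2.resize(x[192:248,300:356],(400,400),interpolation=cv2.INTER_CUBIC) for x in (a,b)])
W=cv2.imread("pics/w9.png")[150:350,200:440]
cv2.imwrite("pics/c9.png",np.vstack([st[:300],np.pad(cv2.resize(W,(360,300)),((0,0),(0,440),(0,0)))]))
E
```

```text
t 13.73 dock xy [ 1.4 16.7] z 32.8 yaw -0.209 F [ 0.   0.3 -0.1] w 0.003
tcp px [[327.04640398 222.96724696]
 [327.17777039 207.78012694]]
diff rows [(207, 1), (208, 4), (209, 1), (210, 4), (211, 5), (212, 20), (213, 21), (214, 22), (215, 22), (216, 29), (217, 29), (218, 28), (219, 29), (220, 32), (221, 37), (222, 17), (223, 16), (224, 17), (225, 17), (226, 17), (227, 11), (228, 8), (229, 4)]
(49, 45)
```

View pics/c9.png

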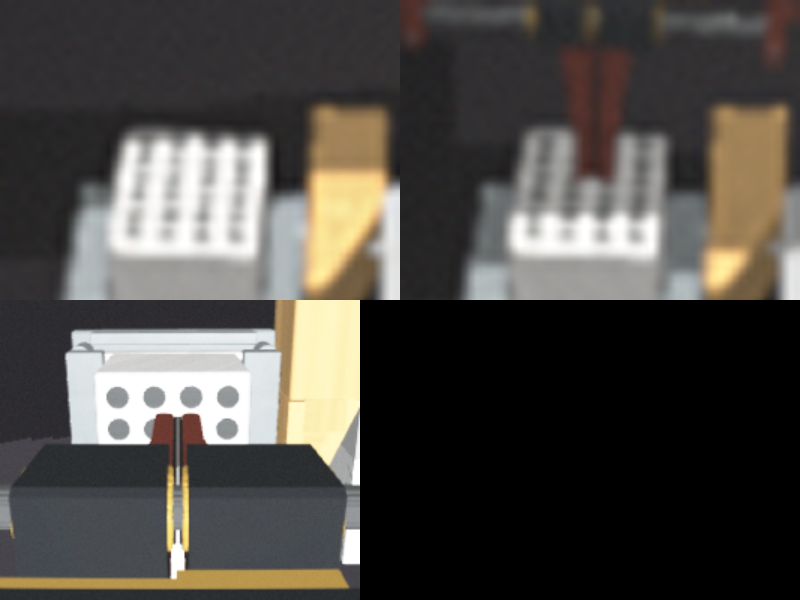

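```bash
python3 - <<'E'
from h import *
np.set_printoptions(precision=1,suppress=True)
o=state(); T=o["position"]
A=Ro.from_rotvec(o["orientation"]).as_matrix()
w=read_camera("wrist"); print("wrist tcp z+0,29,60:",proj(w,[T+A@[0,-10,-k] for k in (0,15,29,60)]))
im=w["img"]; print("col318 red-ish rows:",[(i,im[i,312].tolist()) for i in range(205,262,4)])
r=read_camera("side"); print("side:",proj(r,[T+A@[0,10,-k] for k in (0,15,29,45,60)]))
im=r["img"]; print([(i,im[i,325].tolist()) for i in range(205,230,2)])
print(o["joint_efforts"],o["wrist_torque"])
E
```

```text
t 13.83 dock xy [ 1.4 16.9] z 32.9 yaw -0.209 F [ 0.  -0.   0.3] w 0.004
wrist tcp z+0,29,60: [[318.8 214.1]
 [318.8 220.3]
 [318.9 227.1]
 [319.  246.5]]
col318 red-ish rows: [(205, [255, 255, 255]), (209, [255, 255, 255]), (213, [255, 255, 255]), (217, [255, 255, 255]), (221, [255, 255, 255]), (225, [249, 245, 244]), (229, [111, 60, 51]), (233, [111, 59, 54]), (237, [107, 56, 49]), (241, [109, 59, 50]), (245, [102, 55, 47]), (249, [65, 49, 48]), (253, [61, 46, 45]), (257, [68, 53, 52]), (261, [137, 113, 62])]
side: [[326.8 224.7]
 [326.9 221. ]
 [326.9 217.5]
 [326.9 213.4]
 [327.  209.5]]
[(205, [84, 48, 44]), (207, [84, 50, 45]), (209, [81, 48, 43]), (211, [85, 57, 52]), (213, [85, 57, 51]), (215, [83, 54, 49]), (217, [125, 120, 117]), (219, [141, 141, 140]), (221, [170, 169, 168]), (223, [252, 251, 250]), (225, [252, 252, 251]), (227, [227, 225, 224]), (229, [156, 155, 154])]
[ -0.2 -50.  -16.9   0.    0.    0. ] [-0.1  0.1 -0. ]
```

The measurements agree across two cameras. The block has not moved, the wrist force is about 0, and both views show the fingers ending at z = 62, the block's top face. So the fingertips are inside the block and this push made no contact. I'll back out along the same path and retry lower, just above the lip, watching the force.

Request:
{"fn": "move_arm", "kwargs": {"commands": [{"linear": [-1, -10, 0], "rotation": [0, 0, 0]}, {"linear": [-1, -22, 0], "rotation": [0, 0, 0]}, {"linear": [-1, -36, 0], "rotation": [0, 0, 0]}, {"linear": [-1, -50, 0], "rotation": [0, 0, 0]}, {"linear": [-1, -58, 0], "rotation": [0, 0, 0]}, {"linear": [-1, -62, 4], "rotation": [0, 0, 0]}, {"linear": [-1, -62, 9], "rotation": [0, 0, 0]}, {"linear": [-1, -62, 10], "rotation": [0, 0, 0]}, {"linear": [-1, -62, 10], "rotation": [0, 0, 0]}, {"linear": [-1, -62, 10], "rotation": [0, 0, 0]}]}}

```text
time_s: 14.77
position: [537.0, 54.6, 22.6]
orientation: [3.124, -0.329, -0.001]
contact_force: [1.1, -0.3, 0.1]
gripper_width: 0.011
```

Request:
{"fn": "move_arm", "kwargs": {"commands": [{"linear": [0, 8, 0], "rotation": [0, 0, 0]}, {"linear": [0, 14, 0], "rotation": [0, 0, 0]}, {"linear": [0, 20, 0], "rotation": [0, 0, 0]}, {"linear": [0, 25, 0], "rotation": [0, 0, 0]}, {"linear": [0, 30, 0], "rotation": [0, 0, 0]}, {"linear": [0, 35, 0], "rotation": [0, 0, 0]}, {"linear": [0, 38, 0], "rotation": [0, 0, 0]}]}}

```text
time_s: 15.35
position: [529.5, 17.4, 23.0]
orientation: [-3.124, 0.329, -0.001]
contact_force: [1.1, 3.4, 0.3]
gripper_width: 0.005
```

```bash
python3 b.py
```

```text
t 15.35 dock xy [ 0.6 40.2] z 23.0 yaw -0.21 F [1.1 3.4 0.3] w 0.005
side [(0.71, array([327. , 229.7]), array([  4.1, -22.1])), (0.64, array([354.7, 233.8]), array([ 92. , -35.9]))]
[[314 218  23  14 279]
 [341 222  16  18  91]]
top []
```

At the lower height there is real contact: 3.4 N, and the block has moved about 20 mm. Continuing.

Request:
{"fn": "move_arm", "kwargs": {"commands": [{"linear": [-0.5, 6, 0], "rotation": [0, 0, 0]}, {"linear": [-0.5, 12, 0], "rotation": [0, 0, 0]}, {"linear": [-0.5, 18, 0], "rotation": [0, 0, 0]}, {"linear": [-0.5, 24, 0], "rotation": [0, 0, 0]}, {"linear": [-0.5, 30, 0], "rotation": [0, 0, 0]}, {"linear": [-0.5, 36, 0], "rotation": [0, 0, 0]}, {"linear": [-0.5, 42, 0], "rotation": [0, 0, 0]}, {"linear": [-0.5, 48, 0], "rotation": [0, 0, 0]}, {"linear": [-0.5, 54, 0], "rotation": [0, 0, 0]}, {"linear": [-0.5, 60, 0], "rotation": [0, 0, 0]}, {"linear": [-0.5, 66, 0], "rotation": [0, 0, 0]}, {"linear": [-0.5, 72, 0], "rotation": [0, 0, 0]}, {"linear": [-0.5, 78, 0], "rotation": [0, 0, 0]}, {"linear": [-0.5, 84, 0], "rotation": [0, 0, 0]}, {"linear": [-0.5, 86, 0], "rotation": [0, 0, 0]}]}}

```text
time_s: 16.8
position: [510.9, -66.9, 22.9]
orientation: [3.124, -0.328, -0.0]
contact_force: [1.7, 3.8, 1.9]
gripper_width: 0.006
```

```bash
cat >> h.py <<'E'
def blockfit(r,y0,show=True):
    # block top (bright) + front: fit top-face-to-foot hull by edge agreement via top-face mask
    g=r["img"].astype(int)
    m=((g.min(2)>150)).astype(np.uint8); c,s=np.cos(DY),np.sin(DY)
    best=[]
    Mx=np.array([[c,s],[-s,c]])
    gray=cv2.GaussianBlur(g.mean(2).astype(np.float32),(0,0),.7)
    gx,gy=cv2.Sobel(gray,cv2.CV_32F,1,0),cv2.Sobel(gray,cv2.CV_32F,0,1); mag=np.hypot(gx,gy)
    for y in np.arange(y0-40,y0+41,1.):
        for x in np.arange(-8,9,2.):
            C=[(-32,-45,62),(32,-45,62),(32,45,62),(-32,45,62)]
            pts=[]
            for a,b in ((0,1),(1,2),(3,0)):
                pts+=[np.array(C[a])+(np.array(C[b])-C[a])*t for t in np.linspace(.05,.95,20)]
            P=np.array(pts)+[x,y,0]; P[:,:2]=P[:,:2]@Mx+D
            q=proj(r,P); v=cv2.remap(mag,q[:,0].astype(np.float32).reshape(-1,1),q[:,1].astype(np.float32).reshape(-1,1),1)
            best.append((float(np.minimum(v,250).mean()),y,x))
    return sorted(best)[::-1][:4]
E
python3 b.py; python3 - <<'E'
from h import *
for f,y in (("side7.png",0),("side_b.png",-100)):
    r=read_camera("side"); r["img"]=cv2.imread("pics/"+f)[:,:,::-1]; print(f,blockfit(r,y))
E
```

```text
t 16.8 dock xy [ -0.2 -46.2] z 22.9 yaw -0.209 F [1.7 3.8 1.9] w 0.006
side [(0.82, array([323.4, 245.4]), array([  -1.1, -100.2]))]
[[307 232  34  30 470]]
top []
side7.png [(234.10569763183594, np.float64(-1.0), np.float64(-2.0)), (233.44851684570312, np.float64(-2.0), np.float64(-2.0)), (233.2499542236328, np.float64(-1.0), np.float64(0.0)), (232.8059539794922, np.float64(0.0), np.float64(-2.0))]
side_b.png [(231.95755004882812, np.float64(-104.0), np.float64(-2.0)), (230.80368041992188, np.float64(-105.0), np.float64(-2.0)), (230.18673706054688, np.float64(-103.0), np.float64(-2.0)), (226.58653259277344, np.float64(-106.0), np.float64(-2.0))]
```

The edge fit reads about -1 mm for the parked block, which confirms it, and puts the block at about -103.5 mm now. It needs 23 mm more.

Request:
{"fn": "move_arm", "kwargs": {"commands": [{"linear": [0, 5, 0], "rotation": [0, 0, 0]}, {"linear": [0, 10, 0], "rotation": [0, 0, 0]}, {"linear": [0, 15, 0], "rotation": [0, 0, 0]}, {"linear": [0, 19, 0], "rotation": [0, 0, 0]}, {"linear": [0, 22, 0], "rotation": [0, 0, 0]}, {"linear": [0, 23, 0], "rotation": [0, 0, 0]}, {"linear": [0, 23, 0], "rotation": [0, 0, 0]}, {"linear": [0, 23, 0], "rotation": [0, 0, 0]}]}}

```text
time_s: 17.77
position: [506.3, -88.9, 22.9]
orientation: [3.124, -0.328, 0.0]
contact_force: [0.1, 0.0, -0.2]
gripper_width: 0.001
```

Request:
{"fn": "move_arm", "kwargs": {"commands": [{"linear": [0, -6, 0], "rotation": [0, 0, 0]}, {"linear": [0, -20, 0], "rotation": [0, 0, 0]}, {"linear": [0, -30, -10], "rotation": [0, 0, 0]}, {"linear": [0, -30, -45], "rotation": [0, 0, 0]}, {"linear": [0, -30, -85], "rotation": [0, 0, 0]}, {"linear": [0, -30, -125], "rotation": [0, 0, 0]}, {"linear": [0, -30, -165], "rotation": [0, 0, 0]}, {"linear": [0, -70, -190], "rotation": [0, 0, 0]}, {"linear": [0, -110, -190], "rotation": [0, 0, 0]}, {"linear": [0, -150, -190], "rotation": [0, 0, 0]}, {"linear": [0, -190, -190], "rotation": [0, 0, 0]}, {"linear": [0, -230, -190], "rotation": [0, 0, 0]}, {"linear": [0, -270, -190], "rotation": [0, 0, 0]}, {"linear": [0, -300, -190], "rotation": [0, 0, 0]}, {"linear": [0, -300, -190], "rotation": [0, 0, 0]}, {"linear": [0, -300, -190], "rotation": [0, 0, 0]}]}}

```text
time_s: 19.1
position: [568.1, 206.7, 213.3]
orientation: [3.125, -0.322, 0.0]
contact_force: [0.3, -0.8, -0.5]
gripper_width: 0.006
```

```bash
python3 b.py; python3 - <<'E'
from h import *
for f,y in (("side_b.png",-120),):
    r=read_camera("side"); print(f,blockfit(r,y))
r=read_camera("top"); print("top",blockfit(r,-120)); 
for c in("top","side"):print(c,[(round(d["p"],2),np.round(d["at"])) for d in finder.spot_in(c,"wedge_center")])
b=cv2.imread("pics/side_b.png")[170:290,270:430]; w=r["img"][140:250,290:420][:,:,::-1]
cv2.imwrite("pics/c10.png",np.hstack([cv2.resize(b,(440,330),interpolation=cv2.INTER_CUBIC),cv2.resize(w,(360,330),interpolation=cv2.INTER_CUBIC)]))
E
```

```text
t 19.1 dock xy [ -0.7 233.3] z 213.3 yaw -0.205 F [ 0.3 -0.8 -0.5] w 0.006
side [(0.94, array([323.9, 252. ]), array([   2.8, -130. ]))]
[[341 219  16  21 101]
 [305 233  36  36 649]]
top [(0.7, array([367.9, 209.2]), array([  -1.9, -126.5]))]
side_b.png [(212.91355895996094, np.float64(-127.0), np.float64(-2.0)), (211.39393615722656, np.float64(-126.0), np.float64(-2.0)), (209.09242248535156, np.float64(-128.0), np.float64(-2.0)), (207.54026794433594, np.float64(-125.0), np.float64(-2.0))]
top [(214.20281982421875, np.float64(-139.0), np.float64(0.0)), (214.0977325439453, np.float64(-141.0), np.float64(0.0)), (213.87364196777344, np.float64(-140.0), np.float64(0.0)), (213.47268676757812, np.float64(-140.0), np.float64(-6.0))]
top [(0.88, array([272., 128.])), (0.81, array([186., 282.])), (0.62, array([321., 179.])), (0.27, array([343., 198.]))]
side [(0.68, array([353., 170.])), (0.67, array([285., 177.])), (0.61, array([247., 164.])), (0.51, array([348., 219.]))]
```

Side fit (-127), top detector (-126.5) and the finger position (-126) agree. The top edge fit (-139) doesn't, probably because it locked onto the end stop. I'll check that the wedge and catch are unchanged against the released state, then hand in.

```bash
python3 - <<'E'
from h import *
a=cv2.imread("pics/side7.png",0);b=cv2.imread("pics/side_b.png",0)
for n,(y0,y1,x0,x1) in {"wedge/catch":(204,250,340,372),"tongue":(234,246,336,362),"beaker":(190,236,388,418),"jar":(255,300,396,436)}.items():
    best=cv2.matchTemplate(b[y0-5:y1+5,x0-5:x1+5],a[y0:y1,x0:x1],cv2.TM_CCOEFF_NORMED); _,v,_,l=cv2.minMaxLoc(best); print(n,"shift",l[0]-5,l[1]-5,round(v,3))
c=cv2.imread("pics/side0.png",0)
for n,(y0,y1,x0,x1) in {"tipbox":(290,352,300,352),"jar":(255,300,396,436),"beaker":(190,236,388,418),"tongue0":(234,246,336,362)}.items():
    _,v,_,l=cv2.minMaxLoc(cv2.matchTemplate(b[y0-5:y1+5,x0-5:x1+5],c[y0:y1,x0:x1],cv2.TM_CCOEFF_NORMED)); print("vs start",n,l[0]-5,l[1]-5,round(v,3))
E
```

```text
wedge/catch shift 0 0 0.948
tongue shift 0 0 0.994
beaker shift 0 0 1.0
jar shift 0 0 1.0
vs start tipbox 0 0 1.0
vs start jar 0 0 1.0
vs start beaker 0 0 1.0
vs start tongue0 5 0 0.733
```

```bash
python3 -c "
from station import bot
print(bot.close_job())"
```

```text
the job is handed in; nothing more can be done
None
```

The job is handed in at about 19 s on the robot clock. The wedge holds the catch open on its own, and the block lies on the landing plate. No verdict was reported.

**Wedge:** I gripped the wooden wedge by its tail, drove it into the gap and let go. It stayed flat along the rail with its centre at about dock y 31 mm. Compared with just after release, the last side image shows no shift of the wedge or catch. Against the start, the tongue has moved at least 5 pixels, roughly 15 mm. I did not measure the catch opening directly.

**Block:** It sits at about dock y -126 mm and x -2 to 0 mm. The side-image fit (-127), the top detector (-126.5) and the finger position (-126) agree; the side detector read -130.

**Bystanders:** The jar, tip box and beaker show no shift from the start in the side view.

**What failed or disagreed:**
- **First push:** With the fingertips at 33 mm height, the fingers went into the block with no force and it did not move. Both cameras confirmed this, so it looks like a contact fault in the simulation. I backed out and pushed at 23 mm, which gave normal contact at about 3–4 N.
- **Refused moves:** Two moves were refused for a missing rotation; nothing moved, and I sent them again in full.
- **Top-camera fit:** The top-camera edge fit put the block at y -139 mm. I set that aside because it lies beyond the end stop at -137 and probably caught the stop's edge.
- **Last picture:** The 12-picture limit stopped me viewing the final image, so the last checks are numerical only. Block tilt was not measured.

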